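Charge the headlamp leak tester

ROBOT

A 6-joint arm with a two-finger parallel gripper is mounted at the origin on the work surface. World frame = base frame: x ahead of the robot, y to its left, z up, the work surface at z = 0. Lengths are in m, angles in degrees, forces in N, time in s.
With the tool pointing down it reaches from about 0.375 to 0.9 m from the base axis. Payload 3.1 kg.
Tool frame: the origin (TCP) lies at the very end of the fingers, on their centre line; the grasp point (between the pads) lies 19 mm behind it; z points along the fingers, y is the line along which they close (so a half turn about z gives the same grasp; the last joint's range is limited). The gripper opens to 87 mm and grips with 3 to 60 N. Pads are 19 mm wide; open, the fingers measure 117 mm over their backs; the gripper's body (75 mm by 190 mm) begins 51 mm behind the grasp point.
Start: joints at [61.851, 30.224, 82.088, -0, 67.689, -10.227], TCP at [0.192, 0.595, 0.194] pointing down, gripper open.
Joint ranges: [-176.69, 176.69], [-43.24, 126.21], [12.49, 139.97], [-82, 262], [0, 151.66], [-163.58, 163.58]. Speed limits (degrees/s): [159.86, 159.86, 180, 180, 180, 180].

INTERFACE

Orientations are given as a 3x3 rotation matrix whose columns are the frame's x, y, z axes.
In Python, from rig import bot, imaging gives the robot as it stands.
- The arm moves only by the tool drive_tool, never from a script. Its argument "deltas" is text: rows parted by semicolons, each of 5 numbers parted by spaces: the finger opening in mm, from 0 to 87, then the shift along the world's x, y, z in mm, then the turn about the world's z in rad. In form: jaw dx dy dz twist; .... A call has 1 to 12 rows; each row is the pose to reach, as a shift and turn from the pose commanded when the call began; what a row does not reach only later rows make up. A row lasts 1/10 s, in which the tool goes at most 50 mm and 8.59 degrees, less where a joint would pass 70% of its speed; a pose out of reach is approached as far as the arm can. A call with a gripper value outside its range is refused whole. The fingers move at their own pace and stop on an object; the grip force is fixed at half the most. Time passes only in rows, so rows that repeat a pose let the fingers close. It gives the time, the measured TCP pose, the force, the opening and the grip force at its end, in the units of the state.
- bot.read_state(): the state, without advancing time (a new reading comes with each control period).
- imaging.capture(name): name is "scene" or "top" or "wrist"; returns the picture (420x560x3 uint8, red, green, blue); there is no depth.
- imaging.camera_model(name): a dict with "fx", "fy", "cx", "cy" (pixels), "T" (4x4, takes a point from camera to world coordinates). Camera axes: x right, y down, z forward; pixel columns grow to the right and rows downward; lengths in m; the calibration is good to about 2 mm. A picture is of the moment at which its call begins: read the wrist's pose just before it. camera_model takes no time and is no camera call; for the wrist camera it gives the pose at the moment of the call.
- bot.hand_in(): hands the job in; it is judged then, once.
The state is a dict: "time_s": time; "joint_positions": joint angles; "qvel": joint speeds; "tau": joint torques, N m; "position": TCP position; "tcp_rot": TCP orientation; "force": force on the tool from outside, world axes, zero at the start; "moment": the same for the moment, N m; "opening": opening from 0.0 (shut) to 1.0 (fully open); "grasp_force": force on a finger pad.
Only numpy, scipy, OpenCV 4.12 (cv2) and the standard library are available. Lean on these libraries where they do the work, as an engineer would, in place of code of your own. Each camera call takes 0.05 s, during which the arm holds its last target. There are 200 camera calls.

TASK

Charge the leak tester on the bench: with the fingertips press its red pump knob all the way down and let it spring right back up, stroke after stroke, until the orange indicator pin beside it stands fully out and the green band at its foot shows whole. Then leave the knob up. Do not touch the pin, keep the tester standing where it is, and leave the headlamp, carton, tape measure and bulb cap alone.

Things in the scene. Friction and masses are not known exactly. Their poses are not given: they have to be found in the camera images.
- tester: loose leak tester, about 1 kg: grey base plate 120 (x) x 180 (y) x 14 mm. Origin: centre of the plate's underside, z up. On it, at y = +45 mm, an aluminium pump cylinder of 56 mm diameter, 105 mm high, with the red knob on a rod above it; at y = -45 mm a blue tower 50 x 40 mm with a steel collar, 108 mm high, out of which the indicator pin rises.
- knob_top (a point): centre of the top face of the red round pump knob (44 mm diameter, 18 mm thick); 160 mm above the bench when up, 130 mm when fully pressed. It moves with the knob.
- pump_knob (a joint): how far the knob is pressed down, in m: 0 up, 0.030 at the bottom stop. A spring pushes back with about 3 N at the top and 8 N at the bottom; pumping adds some 1 to 4 N. Let go, it springs up in about half a second.
- ready_pin (a joint): how far the indicator pin has been pumped out, in m: starts between 0 and 0.02, fully out is 0.050. Each full stroke of the knob (down to the stop, then fully up) raises it one notch of 10 mm (the first by 5 to 15 mm), during the downstroke; half strokes raise it little or not at all. It stays where it was pumped to. Once it is fully out, further strokes do nothing.
- pin_tip (a point): centre of the tip of the indicator pin: orange, 10 mm diameter, 4 mm proud of its collar at joint 0, with a green band 14 mm wide lower down which is wholly visible once the pin is out by 0.046. Its axis lies 90 mm from the knob's axis.
- headlamp: bystander: car headlamp, clear lens with an amber end, black housing, about 80 x 200 x 120 mm high; origin at the centre of its underside.
- carton: bystander: cardboard carton with a red stripe, 110 x 150 x 100 mm high; origin at the centre of its underside.
- tape_measure: bystander: yellow and black tape measure, 65 x 38 x 60 mm high; origin at the centre of its underside.
- bulb_cap: bystander: round black rubber bulb cap, 76 mm diameter, 26 mm high; origin at the centre of its underside.

How it is judged:
By the outcome, as a careful person would: the job done as asked, in the order asked, and still so for the second after the job is handed in, with the robot touching nothing.
It also fails if it takes over 48 s, if anything falls off the work surface, if the arm or the gripper's body presses on something with over 40 N, if the wrist force passes 120 N, or if a joint passes its speed limit or range.

## Working session

There is one attempt and no reset: what is moved stays moved. The work goes in short steps, Python scripts to look and compute and a tool call to move; the robot and the scene stay as the last step left them, time stands still between calls to the robot, and variables do not carry over. Pictures are saved under pics/ and viewed, at most 10 in all, crops included, and the job is handed in when it is done.

Besides the shell and the picture viewer there is one more tool, called after "Call:" as name(argument=value, ...), one argument or row to a line, values as JSON. drive_tool: Moves the arm, as the interface text tells. Its arguments: {"type":"object","properties":{"deltas":{"type":"string"}},"required":["deltas"]}

```bash
mkdir -p pics; cat > h.py <<'E'
import numpy as np,cv2
from rig import bot,imaging
def ray(n,u,v,z,m=None):
    m=m or imaging.camera_model(n);T=np.array(m["T"])
    d=T[:3,:3]@[(u-m["cx"])/m["fx"],(v-m["cy"])/m["fy"],1];o=T[:3,3]
    return o+d*(z-o[2])/d[2]
def proj(n,p,m=None):
    m=m or imaging.camera_model(n);T=np.array(m["T"])
    c=T[:3,:3].T@(np.array(p)-T[:3,3]);return m["fx"]*c[0]/c[2]+m["cx"],m["fy"]*c[1]/c[2]+m["cy"]
def blobs(im,lo,hi,amin=25):
    h=cv2.cvtColor(im,cv2.COLOR_RGB2HSV);m=cv2.inRange(h,lo,hi)
    n,l,s,c=cv2.connectedComponentsWithStats(m);return [(s[i].tolist(),c[i].round(1).tolist()) for i in range(1,n) if s[i][4]>=amin]
E
python3 - <<'E'
from h import *
a=imaging.capture("scene");b=imaging.capture("top")
cv2.imwrite("pics/a.png",a[:,:,::-1]);cv2.imwrite("pics/b.png",b[:,:,::-1])
for n,i in(("scene",a),("top",b)):
    print(n,imaging.camera_model(n)["T"])
    print("red",blobs(i,(0,150,70),(6,255,255)));print("or",blobs(i,(7,150,90),(20,255,255),6))
print(bot.read_state())
E
```

```text
scene [[-0.62716531  0.45652319 -0.63107071  1.27690658]
 [ 0.77868477  0.38592528 -0.49468345  0.60167973]
 [ 0.01771168 -0.80165345 -0.5975266   0.78668979]
 [ 0.          0.          0.          1.        ]]
red [([88, 0, 31, 5, 63], [101.7, 1.5]), ([0, 0, 223, 82, 3109], [135.5, 32.4]), ([250, 0, 211, 115, 10706], [330.0, 45.1]), ([380, 36, 139, 140, 6699], [459.9, 113.5]), ([142, 86, 26, 8, 55], [154.4, 89.7]), ([0, 89, 207, 245, 4985], [78.9, 195.9]), ([530, 90, 27, 31, 430], [544.2, 107.1]), ([61, 102, 44, 13, 93], [82.6, 108.6]), ([210, 114, 51, 15, 113], [234.1, 122.6]), ([45, 117, 19, 8, 37], [54.2, 120.5]), ([0, 120, 44, 13, 98], [22.7, 127.1]), ([485, 120, 38, 12, 91], [502.6, 125.5]), ([0, 188, 25, 53, 321], [9.2, 216.6]), ([245, 194, 15, 13, 142], [251.7, 199.9]), ([497, 199, 26, 12, 82], [509.2, 204.7]), ([264, 266, 62, 40, 208], [293.2, 292.5])]
or [([17, 0, 18, 23, 232], [26.0, 10.7]), ([77, 0, 12, 15, 38], [80.9, 9.1]), ([297, 0, 6, 1, 6], [299.5, 0.0]), ([333, 0, 8, 6, 43], [336.3, 2.3]), ([373, 0, 10, 12, 99], [377.4, 5.2]), ([85, 4, 3, 6, 7], [86.1, 6.1]), ([197,
[... 1053 characters left out ...]
1.57277339e-04,
        6.76889764e+01, -1.02295393e+01]), 'qvel': array([-0.01972755, -0.06032835, -0.14322999,  0.01523504, -0.00701914,
        0.09741723]), 'tau': array([-5.10446553e-04, -4.40986741e+01, -1.77150249e+01,  6.35060482e-02,
        5.34101960e-02, -3.72834188e-05]), 'position': array([0.19193991, 0.59406034, 0.19299619]), 'tcp_rot': array([[-9.51500350e-01,  3.07646364e-01, -8.93758058e-04],
       [ 3.07647480e-01,  9.51498933e-01, -1.67593706e-03],
       [ 3.34813897e-04, -1.86961711e-03, -9.99998196e-01]]), 'force': array([ 0.46917333, -0.29606375,  0.72465998]), 'moment': array([-0.03172148, -0.03401308,  0.05098598]), 'grasp_force': 0.0, 'opening': 1.002745874294852}
```

View pics/a.png

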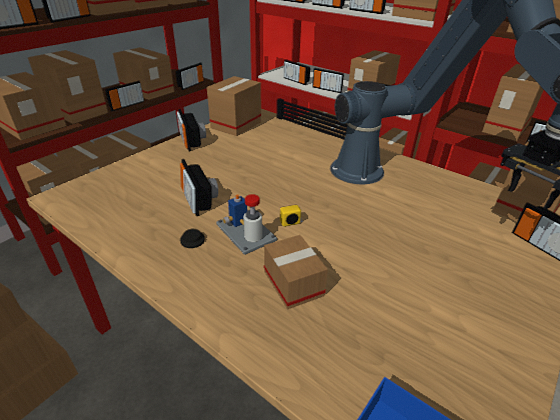

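View pics/b.png

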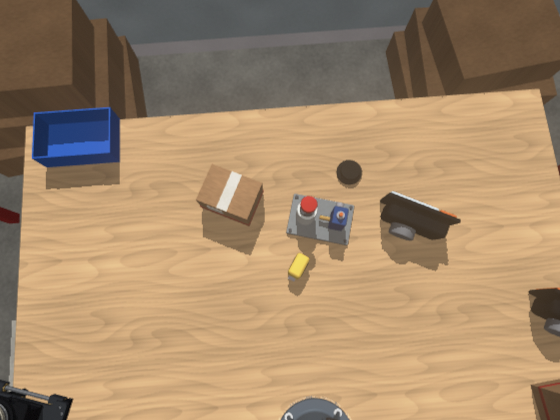

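Both views show the tester: the red knob is at top (308,204) and scene (252,200), the pin is at top (340,214). The carton is on its left, the headlamp on its right and the tape measure on the robot side.

```bash
python3 - <<'E'
from h import *
k=ray("top",308.4,203.4,.16);p=ray("top",340.5,214,.12)
print(k,p,np.linalg.norm((k-p)[:2]),np.degrees(np.arctan2(*(k-p)[1::-1])))
print(ray("scene",251.7,198,.16),proj("scene",k),proj("scene",p))
R=bot.read_state()["tcp_rot"];print(np.degrees(np.arctan2(R[1,1],R[0,1])), (k-[.192,.595,0])*1000)
E
```

```text
[ 0.60006385 -0.02873698  0.16      ] [ 0.57422025 -0.11439496  0.12      ] 0.08947167041178378 73.21107934735726
[ 0.60099951 -0.02531579  0.16      ] (np.float64(251.03516483467467), np.float64(197.42983082164034)) (np.float64(236.40035336987478), np.float64(194.50347794780205))
72.08252106291184 [ 408.06384629 -623.73698414  160.        ]
```

Call:
drive_tool(
  deltas="0 0 0 50 0; 0 27 -41 60 -0.1; 0 54 -83 60 -0.2; 0 81 -124 60 -0.3; 0 108 -166 60 -0.4; 0 136 -208 60 -0.52; 0 163 -249 60 -0.63; 0 190 -291 60 -0.74; 0 217 -332 60 -0.85; 0 244 -374 60 -0.96; 0 272 -415 60 -1.07; 0 299 -457 60 -1.18",
)

```text
time_s: 1.3
position: [0.4919, 0.1358, 0.2537]
tcp_rot: [[-0.073, 0.997, -0.0], [0.997, 0.073, 0.0], [0.0, -0.0, -1.0]]
force: [1.6, 0.4, 0.5]
opening: 0.028
grasp_force: 0.0
```

Call:
drive_tool(
  deltas="0 27 -41 0 -0.1; 0 54 -83 0 -0.2; 0 82 -125 0 -0.3; 0 109 -166 0 -0.37; 0 109 -166 0 -0.37; 0 109 -166 0 -0.37; 0 109 -166 0 -0.37",
)

```text
time_s: 2.0
position: [0.5991, -0.0274, 0.2533]
tcp_rot: [[0.287, 0.958, -0.002], [0.958, -0.287, 0.001], [0.0, -0.002, -1.0]]
force: [0.4, -0.1, 0.2]
opening: 0.003
grasp_force: 0.0
```

```bash
python3 - <<'E'
from h import *
s=bot.read_state();m=imaging.camera_model("wrist");i=imaging.capture("wrist");t=imaging.capture("top");sc=imaging.capture("scene")
print(s["time_s"],s["position"],s["tcp_rot"][:,1],s["force"],s["opening"])
print("red",blobs(i,(0,150,50),(6,255,255)),"or",blobs(i,(7,150,90),(20,255,255)))
for r,c in blobs(i,(0,150,50),(6,255,255),300): print(ray("wrist",*c,.16,m))
print("kn proj",proj("wrist",(.600,-.028,.16),m))
c=cv2.resize(sc[150:260,180:330],None,fx=4,fy=4,interpolation=cv2.INTER_CUBIC)
o=np.zeros((440,560+600,3),np.uint8);o[:420,:560]=i;o[:,560:]=c
cv2.imwrite("pics/c.png",cv2.resize(o[:,:,::-1],(800,303)))
E
```

```text
2.0 [ 0.59911072 -0.02737896  0.25325931] [ 0.95790086 -0.28709008 -0.00228444] [ 0.36287511 -0.1117961   0.21815689] 0.0029174636037510786
red [([221, 25, 87, 17, 194], [261.9, 33.0]), ([309, 41, 17, 5, 27], [317.3, 42.7]), ([255, 169, 53, 53, 2127], [281.1, 195.7])] or []
[ 0.59998388 -0.02698602  0.16      ]
kn proj (np.float64(281.48093187006856), np.float64(196.86843797129765))
```

View pics/c.png

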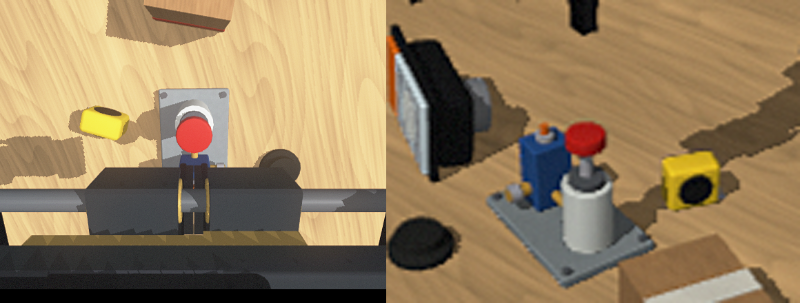

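Call:
drive_tool(
  deltas="0 1 0 -40 0; 0 1 0 -75 0; 0 1 0 -85 0; 0 1 0 -95 0; 0 1 0 -104 0; 0 1 0 -112 0; 0 1 0 -119 0; 0 1 0 -122 0; 0 1 0 -122 0",
)

```text
time_s: 3.05
position: [0.6014, -0.0284, 0.132]
tcp_rot: [[0.288, 0.958, 0.0], [0.958, -0.288, -0.0], [0.0, 0.0, -1.0]]
force: [0.1, 0.3, -0.6]
opening: 0.006
grasp_force: 0.0
```

```bash
python3 - <<'E'
from h import *
T=np.array(imaging.camera_model("wrist")["T"]);print(T[:3,3],T[:3,2],bot.read_state()["force"])
sc=imaging.capture("scene");i=imaging.capture("wrist")
print("or",blobs(sc[180:225,215:275],(5,150,90),(20,255,255),4),"red",blobs(sc[180:225,215:275],(0,150,70),(4,255,255),10))
o=np.zeros((440,1160,3),np.uint8);o[:420,:560]=i;o[:,560:]=cv2.resize(sc[150:260,180:330],None,fx=4,fy=4,interpolation=cv2.INTER_CUBIC)
cv2.imwrite("pics/d.png",cv2.resize(o[:,:,::-1],(800,303)))
E
```

```text
[0.62204843 0.04087148 0.32217465] [-0.07407679 -0.25328915 -0.96455028] [ 0.0990124   0.26212191 -0.57004888]
or [([20, 14, 4, 5, 15], [21.9, 16.1]), ([44, 18, 1, 5, 5], [44.0, 20.0]), ([14, 36, 3, 5, 11], [15.0, 37.7]), ([25, 39, 3, 5, 11], [26.3, 40.7])] red [([31, 16, 13, 11, 83], [36.8, 22.0])]
```

View pics/d.png

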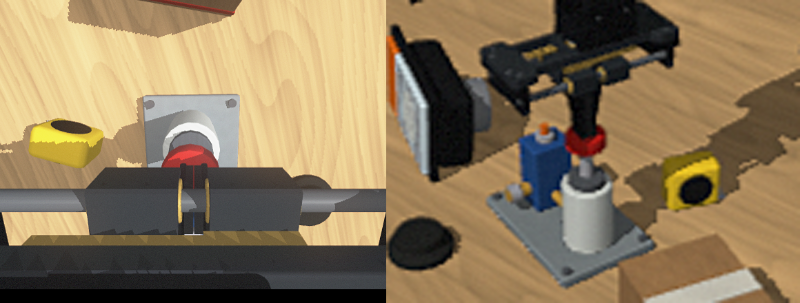

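The knob appears unpressed under the fingertips and there is no contact force. I'll check this against the projections.

```bash
python3 - <<'E'
from h import *
s=bot.read_state();p=s["position"];print(p,s["joint_positions"])
for z in(.132,.16,.2): print(z,[np.round(proj(n,(p[0],p[1],z)),1) for n in("scene","top","wrist")])
sc=imaging.capture("scene");t=imaging.capture("top");w=imaging.capture("wrist")
print("wred",blobs(w[150:400],(0,150,50),(6,255,255)),"tred",blobs(t,(0,150,50),(6,255,255),5))
A=cv2.resize(sc[160:230,210:280],(560,560),interpolation=cv2.INTER_CUBIC)
B=w[210:360,220:340];B=cv2.resize(B,(240*1,300),interpolation=cv2.INTER_CUBIC);o=np.zeros((560,800,3),np.uint8);o[:,:560]=A;o[:300,560:]=B
o[300:540,560:]=cv2.resize(t[170:250,280:360],(240,240))
cv2.imwrite("pics/e.png",o[:,:,::-1])
E
```

```text
[ 0.60160953 -0.02845534  0.13222064] [-1.33291931e+01  3.27283695e+01  8.88802393e+01  1.93614429e-03
  5.83454625e+01  3.40501567e+00]
0.132 [array([251. , 205.6]), array([307.4, 205.4]), array([280. , 237.8])]
0.16 [array([250.7, 197.7]), array([308.2, 202.8]), array([280.1, 258.5])]
0.2 [array([250.4, 186. ]), array([309.5, 199. ]), array([280.3, 302.2])]
wred [([235, 61, 81, 32, 1486], [272.8, 79.3])] tred [([0, 208, 19, 15, 217], [8.4, 216.0]), ([539, 383, 21, 6, 30], [548.2, 385.0]), ([545, 408, 5, 12, 16], [546.8, 414.1])]
```

View pics/e.png

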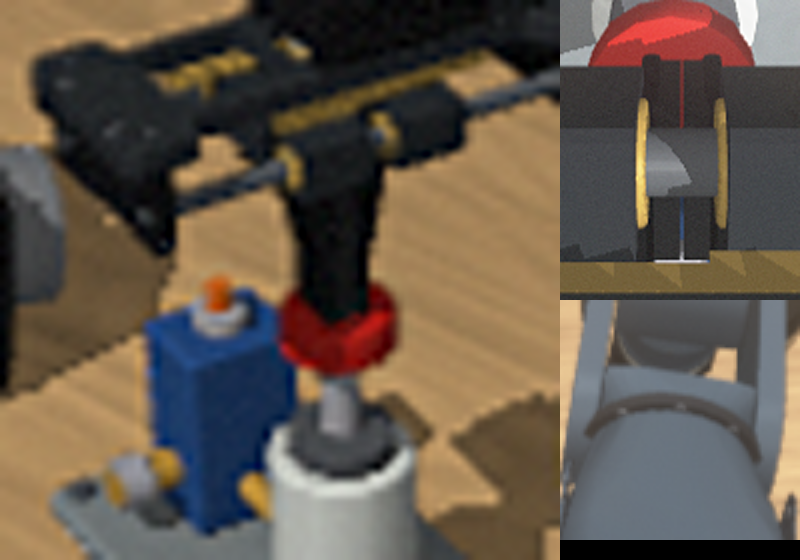

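Call:
drive_tool(
  deltas="0 0 0 0 0; 0 0 0 0 0; 0 0 0 0 0; 0 0 0 0 0",
)

```text
time_s: 3.7
position: [0.6013, -0.0284, 0.1319]
tcp_rot: [[0.288, 0.958, 0.0], [0.958, -0.288, 0.0], [0.0, 0.0, -1.0]]
force: [-0.3, 0.5, -1.0]
opening: 0.005
grasp_force: 0.0
```

```bash
python3 - <<'E'
from h import *
s=bot.read_state();p=s["position"];print(s["time_s"],p,s["force"],s["tau"])
m=imaging.camera_model("wrist");print(m["fx"],m["T"][:3,3],imaging.camera_model("scene")["fx"])
w=imaging.capture("wrist");sc=imaging.capture("scene")
old=cv2.imread("pics/a.png")[:,:,::-1]
print("wred",blobs(w[150:400],(0,150,50),(6,255,255)))
for n,q in(("old",old),("new",sc)): print(n,"red",blobs(q[180:225,240:275],(0,150,70),(4,255,255),10),"or",blobs(q[180:205,225:243],(5,150,90),(20,255,255),4))
for z in(.13,.16): print(z,[np.round(proj("wrist",(.6+.022*c,-.028+.022*d,z),m),1) for c,d in((0,0),(.287,.958),(.958,-.287),(-.958,.287))],[np.round(proj("scene",(.6+.017,-.028+.014,z-.018)),1)])
o=np.hstack([cv2.resize(q[170:230,225:275],(400,480),interpolation=cv2.INTER_CUBIC) for q in(old,sc)])
cv2.imwrite("pics/f.png",o[:,:,::-1])
E
```

```text
3.7 [ 0.60128212 -0.02835555  0.13187485] [-0.3017973   0.51275448 -0.99898642] [-7.56279205e-04 -4.34645534e+01 -1.51862347e+01  6.65753684e-02
  3.26689391e-02 -1.23760381e-05]
364.6237626540793 [0.62194551 0.04093921 0.32204326] 385.10147092020014
wred [([235, 61, 80, 32, 1458], [273.2, 79.4])]
old red [([5, 15, 14, 12, 135], [11.6, 20.1])] or [([10, 14, 4, 5, 15], [11.9, 16.1])]
new red [([6, 17, 13, 10, 83], [11.4, 22.2])] or [([10, 14, 4, 5, 15], [11.9, 16.1])]
0.13 [array([277.7, 236.8]), array([277.6, 198.8]), array([316.9, 236.8]), array([238.4, 236.9])] [array([251.3, 215.4])]
0.16 [array([277.3, 258.9]), array([277.2, 215.2]), array([323.1, 258.8]), array([231.6, 259. ])] [array([251., 207.])]
```

View pics/f.png

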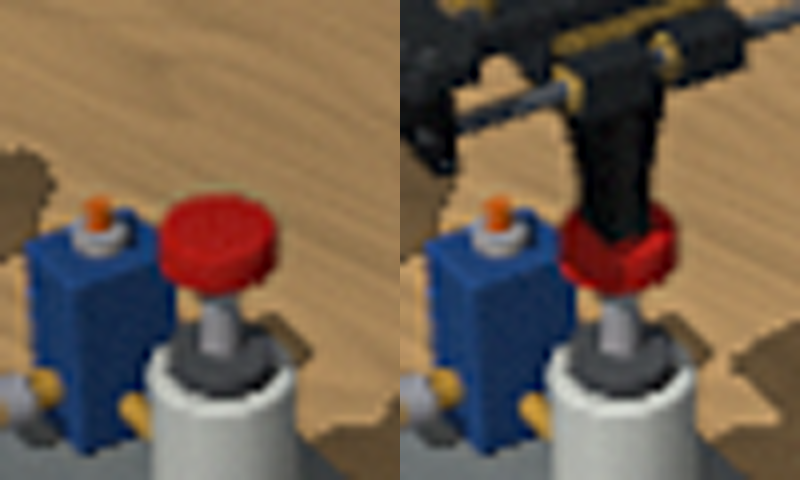

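The knob still looks up while the fingertip is at z=0.132, inside where the knob is drawn, with no force. I'll probe a few mm lower, where a real bottom stop would show as force.

Call:
drive_tool(
  deltas="0 0 0 -2 0; 0 0 0 -3 0; 0 0 0 -4 0; 0 0 0 -4 0",
)

```text
time_s: 4.2
position: [0.6014, -0.0283, 0.1281]
tcp_rot: [[0.288, 0.958, 0.0], [0.958, -0.288, -0.0], [0.0, 0.0, -1.0]]
force: [-1.1, 0.5, 4.2]
opening: 0.007
grasp_force: 1.9
```

Call:
drive_tool(
  deltas="0 0 0 15 0; 0 0 0 30 0; 0 0 0 45 0; 0 0 0 45 0; 0 0 0 45 0; 0 0 0 45 0",
)

```text
time_s: 4.8
position: [0.6005, -0.0282, 0.1717]
tcp_rot: [[0.288, 0.958, -0.002], [0.958, -0.288, 0.0], [-0.0, -0.002, -1.0]]
force: [0.9, -0.8, 0.1]
opening: 0.006
grasp_force: 0.0
```

```bash
python3 - <<'E'
from h import *
s=bot.read_state();print(s["time_s"],s["position"],s["force"])
old=cv2.imread("pics/a.png")[:,:,::-1];sc=imaging.capture("scene");w=imaging.capture("wrist")
for n,q in(("old",old),("new",sc)): print(n,"red",blobs(q[180:225,240:275],(0,150,70),(4,255,255),10),"or",blobs(q[170:205,225:243],(5,150,90),(20,255,255),4))
o=np.hstack([cv2.resize(sc[170:230,225:275],(400,480),interpolation=cv2.INTER_CUBIC),cv2.resize(w[150:390,180:380],(400,480))])
cv2.imwrite("pics/g.png",o[:,:,::-1])
E
```

```text
4.8 [ 0.60051585 -0.02817965  0.17167842] [ 0.88474628 -0.75000248  0.08583268]
old red [([5, 15, 14, 12, 135], [11.6, 20.1])] or [([10, 24, 4, 5, 15], [11.9, 26.1])]
new red [([5, 15, 14, 12, 134], [11.6, 20.3])] or [([10, 24, 4, 5, 14], [11.9, 26.2])]
```

View pics/g.png

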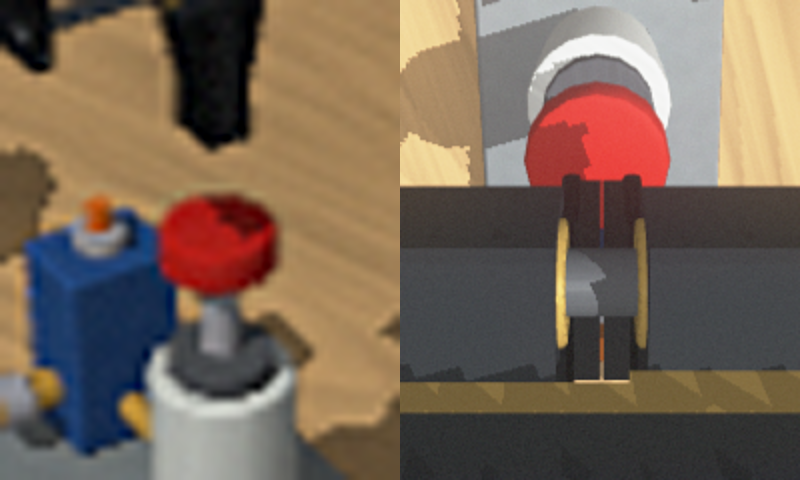

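Contact (4.2 N) only began at a reported z of 0.128. The picture now shows the real tip about 2 cm above its reported height, so the tip sits roughly 30 mm higher than reported. I'll press by force and picture, which should put the bottom stop near a reported 0.100.

Call:
drive_tool(
  deltas="0 0 0 -25 0; 0 0 0 -42 0; 0 0 0 -50 0; 0 0 0 -58 0; 0 0 0 -64 0; 0 0 0 -68 0; 0 0 0 -68 0",
)

```text
time_s: 5.6
position: [0.601, -0.0283, 0.1054]
tcp_rot: [[0.288, 0.958, -0.001], [0.958, -0.288, 0.0], [-0.0, -0.001, -1.0]]
force: [-2.8, 0.8, 7.7]
opening: 0.006
grasp_force: 3.7
```

Call:
drive_tool(
  deltas="0 0 0 -2 0; 0 0 0 -3 0; 0 0 0 -3 0",
)

```text
time_s: 5.9
position: [0.601, -0.0283, 0.103]
tcp_rot: [[0.288, 0.958, -0.001], [0.958, -0.288, -0.0], [-0.0, -0.0, -1.0]]
force: [-3.3, 0.8, 8.5]
opening: 0.003
grasp_force: 4.2
```

```bash
cat > look.py <<'E'
from h import *
s=bot.read_state();print(s["time_s"],s["position"],s["force"])
sc=imaging.capture("scene")
print("red",blobs(sc[180:225,240:275],(0,150,70),(4,255,255),10),"or",blobs(sc[170:205,225:243],(5,150,90),(20,255,255),4),"gr",blobs(sc[170:205,225:243],(40,80,40),(85,255,255),2))
E
python3 look.py
```

```text
5.9 [ 0.6010126  -0.02830082  0.10301078] [-3.29466092  0.76452704  8.5003754 ]
red [([6, 24, 13, 11, 90], [12.0, 30.2])] or [([10, 21, 3, 2, 4], [11.0, 21.2]), ([11, 25, 3, 4, 12], [12.0, 26.5])] gr []
```

Call:
drive_tool(
  deltas="0 0 0 -1 0; 0 0 0 -2 0; 0 0 0 -2 0",
)

```text
time_s: 6.25
position: [0.601, -0.0283, 0.1017]
tcp_rot: [[0.288, 0.958, -0.0], [0.958, -0.288, -0.0], [-0.0, -0.0, -1.0]]
force: [-3.8, 0.1, 11.0]
opening: 0.006
grasp_force: 5.6
```

Call:
drive_tool(
  deltas="0 0 0 -1 0; 0 0 0 -2 0; 0 0 0 -2 0",
)

```text
time_s: 6.55
position: [0.6011, -0.0283, 0.1016]
tcp_rot: [[0.287, 0.958, 0.0], [0.958, -0.287, -0.0], [-0.0, 0.001, -1.0]]
force: [-5.8, 0.2, 20.7]
opening: 0.007
grasp_force: 10.5
```

```bash
python3 look.py
```

```text
6.55 [ 0.60113909 -0.02832263  0.10156935] [-5.80963938  0.2018722  20.71949205]
red [([6, 25, 13, 10, 88], [11.8, 30.5])] or [([10, 21, 4, 2, 6], [11.5, 21.3]), ([11, 25, 3, 4, 11], [12.1, 26.6])] gr []
```

The bottom stop is at a reported 0.1016, held with 20 N. Next comes one full cycle up and down again.

Call:
drive_tool(
  deltas="0 0 0 20 0; 0 0 0 40 0; 0 0 0 42 0; 0 0 0 42 0; 0 0 0 42 0; 0 0 0 42 0; 0 0 0 42 0; 0 0 0 26 0; 0 0 0 14 0; 0 0 0 5 0; 0 0 0 0 0; 0 0 0 0 0",
)

```text
time_s: 7.8
position: [0.6032, -0.0287, 0.1015]
tcp_rot: [[0.288, 0.958, 0.004], [0.958, -0.288, -0.001], [0.0, 0.004, -1.0]]
force: [-3.1, 0.5, 21.4]
opening: 0.003
grasp_force: 10.6
```

```bash
python3 look.py
```

```text
7.8 [ 0.60317274 -0.02867864  0.1015381 ] [-3.05841575  0.53985339 21.42596505]
red [([6, 24, 13, 11, 83], [12.2, 30.4])] or [([11, 7, 5, 1, 5], [13.0, 7.0]), ([10, 18, 4, 5, 14], [11.1, 19.8]), ([11, 25, 3, 4, 11], [12.1, 26.6])] gr []
```

Call:
drive_tool(
  deltas="0 0 0 20 0; 0 0 0 40 0; 0 0 0 42 0; 0 0 0 42 0; 0 0 0 42 0; 0 0 0 42 0; 0 0 0 42 0; 0 0 0 26 0; 0 0 0 14 0; 0 0 0 5 0; 0 0 0 0 0; 0 0 0 0 0",
)

```text
time_s: 9.05
position: [0.6031, -0.0287, 0.1016]
tcp_rot: [[0.288, 0.958, 0.004], [0.958, -0.288, -0.001], [0.0, 0.004, -1.0]]
force: [-4.4, 0.3, 22.1]
opening: 0.008
grasp_force: 10.6
```

```bash
python3 look.py
```

```text
9.05 [ 0.60314358 -0.02865436  0.10155527] [-4.3580653   0.31297338 22.05430853]
red [([6, 25, 14, 10, 90], [12.2, 30.5])] or [([12, 7, 4, 2, 5], [13.6, 7.2]), ([8, 8, 3, 2, 4], [8.8, 8.5]), ([10, 17, 4, 6, 16], [11.2, 19.4]), ([11, 25, 3, 2, 5], [12.2, 25.6])] gr [([11, 27, 3, 2, 6], [12.0, 27.5])]
```

Call:
drive_tool(
  deltas="0 0 0 20 0; 0 0 0 40 0; 0 0 0 42 0; 0 0 0 42 0; 0 0 0 42 0; 0 0 0 42 0; 0 0 0 42 0; 0 0 0 26 0; 0 0 0 14 0; 0 0 0 5 0; 0 0 0 0 0; 0 0 0 0 0",
)

```text
time_s: 10.3
position: [0.6032, -0.0287, 0.1016]
tcp_rot: [[0.288, 0.958, 0.004], [0.958, -0.288, -0.001], [0.0, 0.004, -1.0]]
force: [-2.7, 0.8, 21.1]
opening: 0.008
grasp_force: 10.6
```

```bash
python3 look.py
```

```text
10.3 [ 0.6031545  -0.0286999   0.10159118] [-2.738035    0.82366826 21.13128618]
red [([6, 24, 13, 11, 89], [12.2, 30.3])] or [([13, 7, 3, 2, 4], [13.8, 7.2]), ([10, 17, 4, 6, 16], [11.2, 19.4])] gr [([11, 25, 3, 3, 9], [12.0, 26.0])]
```

Call:
drive_tool(
  deltas="0 0 0 20 0; 0 0 0 40 0; 0 0 0 42 0; 0 0 0 42 0; 0 0 0 42 0; 0 0 0 42 0; 0 0 0 42 0; 0 0 0 26 0; 0 0 0 14 0; 0 0 0 5 0; 0 0 0 0 0; 0 0 0 0 0",
)

```text
time_s: 11.55
position: [0.6031, -0.0287, 0.1015]
tcp_rot: [[0.288, 0.958, 0.004], [0.958, -0.288, -0.001], [0.0, 0.004, -1.0]]
force: [-4.5, 1.1, 21.1]
opening: 0.005
grasp_force: 10.8
```

```bash
python3 look.py; python3 - <<'E'
from h import *
sc=imaging.capture("scene")
cv2.imwrite("pics/i.png",cv2.resize(sc[160:230,215:285],(560,560),interpolation=cv2.INTER_CUBIC)[:,:,::-1])
E
```

```text
11.55 [ 0.60311817 -0.02866744  0.1015368 ] [-4.49386967  1.07383716 21.09264928]
red [([6, 24, 13, 11, 88], [12.4, 30.3])] or [([11, 7, 5, 2, 8], [12.9, 7.4]), ([10, 17, 4, 6, 16], [11.2, 19.4])] gr [([10, 25, 4, 3, 9], [11.7, 26.0])]
```

View pics/i.png

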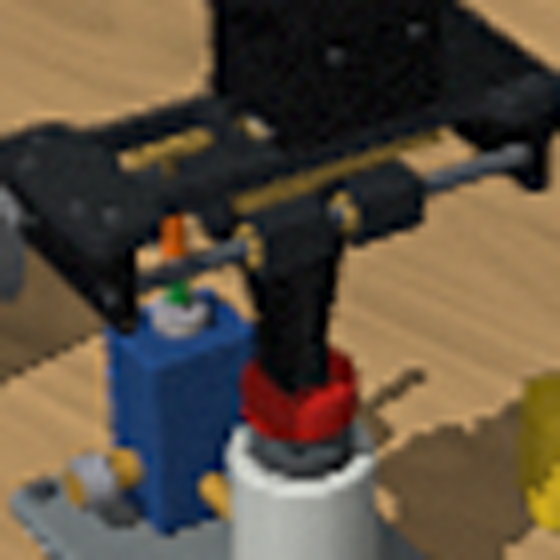

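The pin shows orange with the green band at its foot, but the gripper hides its tip (top of the crop, about (175,215)). I'll lift clear and check it.

Call:
drive_tool(
  deltas="0 0 0 20 0; 0 0 0 50 0; 0 0 0 90 0; 0 0 0 130 0; 0 0 0 170 0; 0 0 0 200 0; 0 0 0 200 0; 0 0 0 200 0; 0 0 0 200 0",
)

```text
time_s: 12.55
position: [0.5999, -0.0281, 0.2956]
tcp_rot: [[0.288, 0.958, -0.004], [0.958, -0.288, 0.001], [-0.0, -0.005, -1.0]]
force: [0.1, 0.9, 0.7]
opening: 0.003
grasp_force: 0.0
```

```bash
python3 look.py; python3 - <<'E'
from h import *
sc=imaging.capture("scene")
cv2.imwrite("pics/j.png",cv2.resize(sc[160:230,215:285],(560,560),interpolation=cv2.INTER_CUBIC)[:,:,::-1])
for z in (.108,.112,.122,.126,.148,.158,.162): print(z,np.round(proj("scene",(.574,-.114,z)),1))
E
```

```text
12.55 [ 0.59991599 -0.02805478  0.29557801] [0.06474486 0.87830533 0.65303164]
red [([5, 15, 14, 12, 135], [11.7, 20.1])] or [([10, 13, 4, 11, 35], [11.1, 18.3])] gr [([11, 25, 3, 3, 9], [12.0, 26.0])]
0.108 [236.7 197.7]
0.112 [236.7 196.7]
0.122 [236.5 194. ]
0.126 [236.5 192.9]
0.148 [236.1 186.9]
0.158 [236.  184.1]
0.162 [235.9 183. ]
```

View pics/j.png

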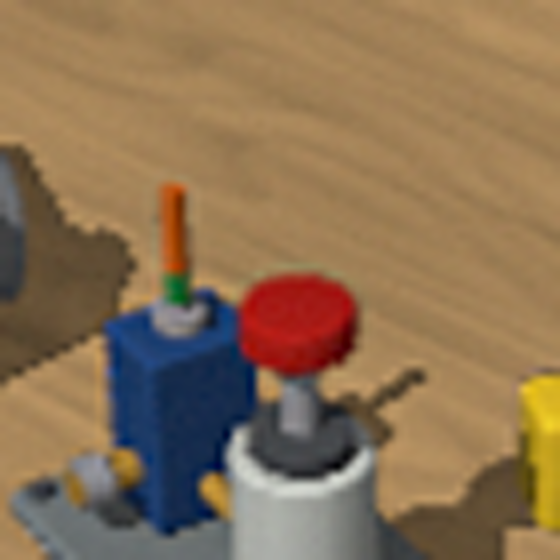

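The pin tip is at scene row 183, which matches z=0.162 (fully out). The green band is whole and did not change on the last stroke, the knob is up, and the tester has not moved.

```bash
python3 -c "
from rig import bot
print(bot.hand_in())"
```

```text
the job is handed in; nothing more can be done
None
```

The tester is charged and the job is handed in: after five full strokes the pin stands fully out with its green band whole, the knob is back up, and the tester hasn't moved; handed in at about 13 s of the 48 s allowed.

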